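# Brace the seasoning jar and take off its tight cap

## Robot

A 6-joint arm with a two-finger parallel gripper is mounted at the origin on the work surface. World frame = base frame: x ahead of the robot, y to its left, z up, the work surface at z = 0. Lengths are in mm, angles in rad, forces in N, time in s.
With the tool pointing down it reaches from about 350 to 875 mm from the base axis. Payload 4.2 kg.
Tool frame: the origin (TCP) lies at the very end of the fingers, on their centre line; the grasp point (between the pads) lies 19 mm behind it (arm.grip_point_offset is the distance from the TCP to the grasp point, in mm); z points along the fingers, y is the direction in which the jaws open and shut (so a half turn about z gives the same grasp; the last joint's range is limited). The gripper opens to 85 mm and grips with 20 to 120 N. Pads are 22 mm wide; open, the fingers measure 114 mm over their backs; the gripper's body (76 mm by 85 mm) begins 54 mm behind the grasp point. The pads swing forward as they close: fully open they stand 13 mm farther back than shut.
Start: joints at [1.435, 0.385, 0.008, 0, -1.194, -0.259], TCP at [240.356, 576.912, 231.312] pointing down, gripper open.
Joint ranges: [-3.14, 3.14], [-1.21, 2.06], [-1.07, 1.41], [-3.16, 2.05], [-2.99, -0.16], [-3.1, 3.1]. Speed limits (rad/s): [2.79, 2.79, 3.14, 3.14, 3.14, 3.14].

## Interface

Orientations are given as a unit quaternion [x, y, z, w].
In Python, from bench import arm gives the robot as it stands.
- The arm moves only by the tool drive_tool, never from a script. Its argument "steps" is a list of rows, each a list of 5 numbers: the shift along the tool's x, y, z in m, then the turn about the tool's z in degrees, then the finger opening in m, from 0 to 0.0854. A call has 1 to 20 rows; each row shifts and turns the commanded pose from where the row before left it, along the tool's axes as they then stand; what a row does not reach is not made up. A row lasts 1/10 s, in which the tool goes at most 50 mm and 8.59 degrees, less where a joint would pass 70% of its speed; a pose out of reach is approached as far as the arm can. A call is refused whole if a number of a shift passes 0.05 or a number of a turn 8.59, either way. A call with a gripper value outside its range is refused whole. The fingers move at their own pace and stop on an object; the grip force is fixed at half the most. Time passes only in rows, so rows that do not move let the fingers close. It gives the time, the measured TCP pose, the force and the opening at its end, in the units of the state.
- arm.read_state(): the state, without advancing time (a new reading comes with each control period).
- arm.get_image(name): name is "scene" or "top"; returns (picture, depth): 480x640x3 uint8, blue, green, red; 480x640 float32, mm along the optical axis (not along the pixel's ray), 0 where there is no reading.
- arm.camera_params(name): a dict with "K" (3x3 intrinsics, pixels), "world_to_cam" (4x4, takes a point from world to camera coordinates). Camera axes: x right, y up, looking along -z (the intrinsics and any distortion apply to the point x, -y, -z); pixel columns grow to the right and rows downward; lengths in mm; the calibration is good to about 2 mm. A picture is of the moment at which its call begins. camera_params takes no time and is no camera call.
- arm.job_done(): hands the job in, once; it reports no verdict.
The state is a dict: "clock": time; "joints": joint angles; "joint_vel": joint speeds; "joint_efforts": joint torques, N m; "position": TCP position; "ee_rot": TCP orientation; "contact_force": force on the tool from outside, world axes, zero at the start; "wrist_torque": the same for the moment, N m; "gripper_width": finger opening in mm.
Only numpy, scipy, OpenCV 4.12 (cv2) and the standard library are available. Lean on these libraries where they do the work, as an engineer would, in place of code of your own. Each camera call takes 0.05 s, during which the arm holds its last target.

## Task

Stand the closed square jar in the pocket of the bracing block so that it sits fully home, then unscrew its tight cap anticlockwise and, once the thread lets go, lift the cap straight off and hold it level just above the jar's mouth (about 3 cm clear), with the jar still home in the block. Leave everything else on the counter where it is. The program finishes while the robot is still holding the cap there: do not put it down or let go.

Things in the scene. Friction and masses are not known exactly. Their poses are not given: they have to be found in the camera images.
- jar: Loose white stoneware jar, about 0.5 kg, upright, cap on. Origin: centre of its underside, z up, x and y square to its sides (turned up to 0.75 rad at the start). Square body 64 x 64 mm, 70 mm high; shoulder to 79 mm; round neck 36 mm across, rim at 104 mm; 112 mm high with its cap on. It may be carried by the tight cap. Set it down, do not drop it.
- jar_mouth (a point): Centre of the jar's rim, 104 mm above its underside, on its axis. A springy gasket (34 mm across) in the mouth stands up to 109 mm under the cap, 112 mm with the cap off. The jar's weight is all that holds it down in the block: lifting the cap before its thread lets go brings the jar along.
- cap: Plain steel screw cap of the square jar, loose, about 70 g, 60 mm across its 16 flats, 30 mm high, flat top. Origin: centre of the skirt's lower edge, z up. Screwed on, this origin is 82 mm above the jar's underside, 12 mm above the square body. It opens anticlockwise seen from above, against about 0.6 to 0.9 N m (grip it firmly), and does not climb while it turns.
- cap_top (a point): Centre of the cap's flat top, 30 mm above its lower edge. The thread: tight at the start, it lets go after a turn of about 66 degrees; the jar may turn along by up to 5 degrees in the block at first. A turn of 85 degrees always frees it; a firm stop comes at about 135. When free, the gasket pushes the cap up by 3 mm (20 N at first, 10 N at the end), and it lifts off straight up.
- block: White plastic bracing block, fixed, 116 x 116 mm, 44 mm high, with a square pocket open at the top: 69 x 69 mm, widening over the top 11 mm to 84 x 84 mm; pocket floor 6 mm above the counter. Origin: centre of its underside, z up, x and y square to its sides (yaw up to 0.35 rad). The jar fits in any quarter turn, 2.5 mm to spare on each side; the walls stop it from turning.
- round_jar: Bystander: low round white jar with a black cap, 68 mm diameter, 75 mm high, loose; may stand to the left or the right of the square jar. Origin at the centre of its underside.
- bowl: Bystander: white bowl, 130 mm diameter, 55 mm high, loose. Origin at the centre of its underside.
- spoon: Bystander: steel spoon lying on the counter, loose. Origin under its middle.
- beaker: Bystander: steel beaker, 68 mm diameter, 70 mm high, loose. Origin at the centre of its underside.
- sauce_bottle: Bystander: amber bottle, 60 mm diameter, 190 mm high, loose. Origin at the centre of its underside.
- shaker: Bystander: small aluminium shaker, 44 mm diameter, 68 mm high, loose. Origin at the centre of its underside.
Mind the look-alikes: they are no part of the job. Leave any purple look-alike of the jar alone.

How it is judged:
By the outcome, as a careful person would: the job done as asked, in the order asked, and still so for the second after the job is handed in, while the arm keeps its last pose, push and grip.
It also fails if it takes over 51 s, if anything falls off the work surface, if the arm or the gripper's body presses on something with over 40 N, if the wrist force passes 120 N, or if a joint passes its speed limit or range.

## Working session

There is one attempt and no reset: what is moved stays moved. The work goes in short steps, Python scripts to look and compute and a tool call to move; the robot and the scene stay as the last step left them, time stands still between calls to the robot, and variables do not carry over. Pictures are saved under pics/ and viewed, and the job is handed in when it is done.

Besides the shell and the picture viewer there is one more tool, called after "Call:" as name([rows], argument=value, ...), one row to a line, values as JSON. drive_tool: Moves the arm, as the interface text tells. Its arguments: {"type":"object","properties":{"steps":{"type":"array"}},"required":["steps"]}

```bash
ls; mkdir -p pics; cat > h.py <<'E'
import numpy as np, cv2
from bench import arm
def grab(tag):
    for n in ("scene","top"):
        im,d=arm.get_image(n); cv2.imwrite(f"pics/{tag}_{n}.png",im); np.save(f"{tag}_{n}.npy",d)
def cam(n):
    p=arm.camera_params(n); return np.array(p["K"]),np.array(p["world_to_cam"])
def ray(n,u,v):
    K,T=cam(n); d=np.linalg.inv(K)@np.array([u,v,1.]); d=np.array([d[0],-d[1],-d[2]])
    R=T[:3,:3]; return -R.T@T[:3,3], R.T@d
def onplane(n,u,v,z):
    o,d=ray(n,u,v); return o+d*(z-o[2])/d[2]
def bydepth(n,u,v,D):
    o,d=ray(n,u,v); return o+d*D
def cloud(n,D):
    K,T=cam(n); v,u=np.mgrid[0:480,0:640]; p=np.stack([u,v,np.ones_like(u)],-1)@np.linalg.inv(K).T
    p=p*np.array([1,-1,-1])*D[...,None]; return (p-T[:3,3])@T[:3,:3]
def proj(n,P):
    K,T=cam(n); c=T[:3,:3]@np.array(P)+T[:3,3]; q=K@np.array([c[0],-c[1],-c[2]]); return q[:2]/q[2]
E
python3 - <<'E'
from h import *
grab("a"); print(arm.read_state()); print(arm.camera_params("scene"),arm.camera_params("top"))
print(arm.grip_point_offset)
E
```

```text
pics
{'clock': 0.1, 'joints': array([ 1.43461009e+00,  3.85475750e-01,  6.75773735e-03, -4.58628063e-04,
       -1.19398637e+00, -2.58606047e-01]), 'joint_vel': array([-0.00108655, -0.00098467,  0.00306233,  0.00104126, -0.0002851 ,
        0.00058257]), 'joint_efforts': array([ 5.78673444e-04, -3.93317342e+01,  1.88931030e+01,  4.19785827e+00,
       -2.56493877e-03,  5.48064463e-06]), 'position': array([240.15882598, 576.45033565, 230.32795966]), 'ee_rot': array([ 9.80563502e-01, -1.96199551e-01, -1.54386958e-04,  9.65277509e-04]), 'contact_force': array([0.35546122, 0.31514186, 0.5292884 ]), 'wrist_torque': array([ 0.00427682,  0.01081369, -0.04704424]), 'gripper_width': 85.60592972009493}
{'K': array([[592.25531196,   0.        , 316.07283656],
       [  0.        , 592.25531196, 237.75903909],
       [  0.        ,   0.        ,   1.        ]]), 'world_to_cam': array([[-8.15524837e-01,  5.78501077e-01,  1.59920191e-02,
         4.45774531e+02],
       [-3.77289191e-01, -5.52419835e-01,  7.43293477e-01,
         1.15025071e+02],
       [ 4.38830385e-01,  6.00140676e-01,  6.68774299e-01,
        -1.67678227e+03],
       [ 0.00000000e+00,  0.00000000e+00,  0.00000000e+00,
         1.00000000e+00]])} {'K': array([[591.96268957,   0.        , 313.57668439],
       [  0.        , 591.96268957, 235.96018945],
       [  0.        ,   0.        ,   1.        ]]), 'world_to_cam': array([[-1.19935570e-02, -9.99690840e-01,  2.17802240e-02,
        -3.60973775e+01],
       [ 9.97571077e-01, -1.04677693e-02,  6.88648824e-02,
        -5.38141601e+02],
       [-6.86156018e-02,  2.25532564e-02,  9.97388214e-01,
        -1.33549887e+03],
       [ 0.00000000e+00,  0.00000000e+00,  0.00000000e+00,
         1.00000000e+00]])}
18.700000000000003
```

View pics/a_scene.png

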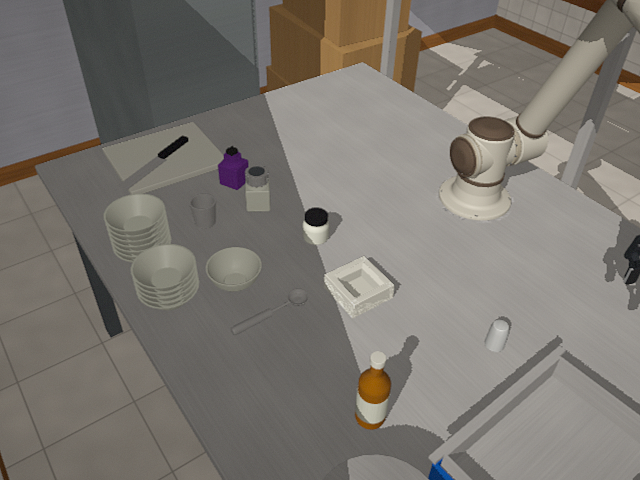

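View pics/a_top.png

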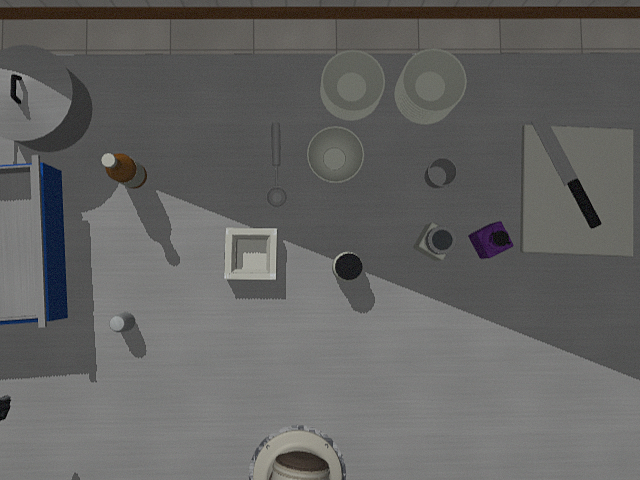

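The square jar with its grey cap is at scene (257,190) / top (436,240), the purple look-alike just right of it in top (490,240), the block at top (251,254), and the round jar between at top (348,266). I'll measure from the depth clouds.

```bash
python3 - <<'E'
from h import *
for n in ("top","scene"):
    D=np.load(f"a_{n}.npy"); P=cloud(n,D); im=cv2.imread(f"pics/a_{n}.png")
    win={"top":dict(jar=(410,215,470,270),purple=(465,215,520,265),block=(215,220,285,290),rj=(325,245,370,290)),
         "scene":dict(jar=(240,160,275,215),purple=(212,140,250,190),block=(320,250,400,320),rj=(298,200,335,250))}[n]
    for k,(a,b,c,d) in win.items():
        Q=P[b:d,a:c].reshape(-1,3); ok=(D[b:d,a:c].ravel()>0)
        Q=Q[ok]
        print(n,k,"zmax",np.percentile(Q[:,2],[50,90,95,99]).round(1))
        for lo,hi in {"jar":[(103,125),(55,75),(10,60)],"purple":[(85,130),(50,75)],"block":[(38,50),(2,15)],"rj":[(65,85)]}[k]:
            S=Q[(Q[:,2]>lo)&(Q[:,2]<hi)]
            if len(S)<10: continue
            r=cv2.minAreaRect(S[:,:2].astype(np.float32))
            print("  ",lo,hi,len(S),"med",np.median(S,0).round(1),"mid",((S.max(0)+S.min(0))/2).round(1),"rect",np.round(r[0],1),np.round(r[1],1),round(r[2],1))
for n in ("top","scene"):
    im=cv2.imread(f"pics/a_{n}.png")
    a,b,c,d=(405,205,525,285) if n=="top" else (205,140,285,220)
    e=im[b:d,a:c]; cv2.imwrite(f"pics/z_{n}.png",cv2.resize(e,None,fx=6,fy=6,interpolation=cv2.INTER_CUBIC))
a,b,c,d=(215,220,285,290); cv2.imwrite("pics/z_block.png",cv2.resize(cv2.imread("pics/a_top.png")[b:d,a:c],None,fx=8,fy=8,interpolation=cv2.INTER_CUBIC))
E
```

```text
top jar zmax [  1.1 111.7 113.4 115.7]
   103 125 635 med [ 521.8 -313.3  111.8] mid [ 521.1 -314.   111.8] rect [ 521.1 -314. ] [60.5 58.3] 89.1
   55 75 240 med [ 511.9 -295.6   67.8] mid [ 521.6 -303.4   65. ] rect [ 521.2 -313.9] [65.7 64.1] 58.5
   10 60 171 med [ 511.5 -290.4   35.3] mid [ 521.7 -336.9   34.7] rect [ 516.4 -334.5] [120.5  76.4] 76.1
top purple zmax [  1.6  92.4 106.8 110.1]
   85 130 355 med [ 522.8 -439.6  105.2] mid [ 524.1 -441.9   99.3] rect [ 524.1 -442.6] [42.2 48.7] 81.4
   50 75 444 med [ 521.1 -425.8   69.1] mid [ 523.6 -440.9   62.6] rect [ 524.3 -442.2] [64.1 66.9] 27.1
top block zmax [ 4.4 44.  45.2 47.7]
   38 50 1458 med [498.9 100.8  42.8] mid [499.5 101.1  44. ] rect [499.5 100.6] [116.3 116.1] 88.5
   2 15 1149 med [498.9 102.    4.7] mid [497.8 105.3   8.1] rect [497.8 105.9] [159.4 159.3] 89.5
top rj zmax [ 1.2 75.  76.3 78.8]
   65 85 580 med [ 467.4 -115.8   73.9] mid [ 467.3 -115.9   73.7] rect [ 467.3 -115.8] [57.8 57. ] 89.4
scene jar zmax [ 34.9 111.6 113.4 115.4]
   103 125 308 med [ 522.2 -308.2  112.4] mid [ 519.3 -311.3  110.6] rect
[... 183 characters left out ...]
[ 521.6 -347.9   35.1] rect [ 507.5 -351.7] [165.5  68.1] 69.5
scene purple zmax [ 21.2  93.6 107.5 112.6]
   85 130 261 med [ 530.7 -429.2  103.4] mid [ 522.6 -384.3  101.1] rect [ 537.8 -387. ] [167.1  49.2] 73.5
   50 75 312 med [ 537.  -420.9   66.4] mid [ 521.7 -388.3   62.4] rect [ 549.8 -391.7] [145.5  85.2] 60.9
scene block zmax [ 3.4 43.5 45.1 47.1]
   38 50 1133 med [497.8 103.5  43.5] mid [497.  101.8  43.7] rect [497.1 101.1] [122.5 120.5] 89.0
   2 15 1309 med [489.3  94.6   4.4] mid [473.1  78.3   8.5] rect [472.   83.8] [232.8 200.2] 54.4
scene rj zmax [ 3.4 74.3 76.  78.4]
   65 85 344 med [ 468.8 -111.8   74.7] mid [ 467.  -115.9   73.1] rect [ 466.7 -115. ] [67.8 55.7] 54.1
```

View pics/z_top.png

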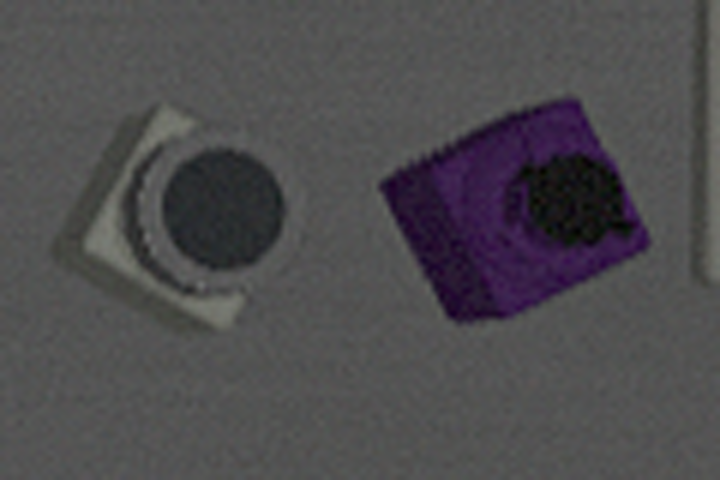

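View pics/z_block.png

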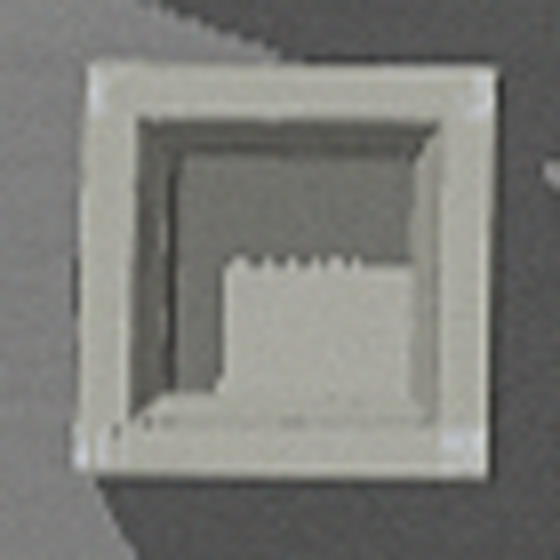

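View pics/z_scene.png

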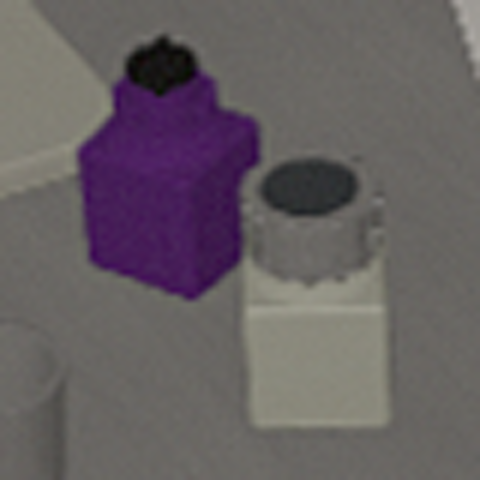

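The crops show three jar corners at z≈70 (crop (160,105), (85,245), (235,328)) and the four block rim corners ((93,65), (495,65), (487,475), (78,470)). I'll cast them to planes for the yaws.

```bash
python3 - <<'E'
from h import *
J=[onplane("top",405+u/6,205+v/6,70)[:2] for u,v in [(160,105),(85,245),(235,328)]]
J=np.array(J);print(J.round(1),"c",((J[0]+J[2])/2).round(1))
for a,b in((0,1),(1,2)): e=J[b]-J[a];print(np.linalg.norm(e),np.degrees(np.arctan2(e[1],e[0]))%90)
B=np.array([onplane("top",215+u/8,220+v/8,44)[:2] for u,v in [(93,65),(495,65),(487,475),(78,470)]]);print(B.round(1),B.mean(0))
for i in range(4): e=B[(i+1)%4]-B[i];print(np.linalg.norm(e),(np.degrees(np.arctan2(e[1],e[0]))+45)%90-45)
# block yaw from color masks hull
im=cv2.imread("pics/a_top.png");D=np.load("a_top.npy");P=cloud("top",D)
m=(P[...,2]>38)&(P[...,2]<50)
for n in("top","scene"):
    P=cloud(n,np.load(f"a_{n}.npy")); Q=P.reshape(-1,3); s=(abs(Q[:,0]-499)<75)&(abs(Q[:,1]-101)<75)&(Q[:,2]>38)&(Q[:,2]<50); Q=Q[s,:2]-[499,101]
    # edge lines: outermost points per bin
    for ax in (0,1):
        for sg in(1,-1):
            o=1-ax; xs=[];ys=[]
            for b in np.arange(-48,48,4):
                S=Q[(Q[:,o]>=b)&(Q[:,o]<b+4)]
                if len(S)>3: xs.append(b+2); ys.append((S[:,ax]*sg).max()*sg)
            l=cv2.fitLine(np.c_[xs,ys].astype(np.float32),cv2.DIST_HUBER,0,.01,.01).ravel()
            print(n,"xy"[ax],sg,"slope deg",np.degrees(np.arctan(l[1]/l[0])).round(2)*(1 if ax==1 else -1),"pos",np.median(ys).round(1))
# walls of pocket
s=arm.read_state();q=s["ee_rot"];from scipy.spatial.transform import Rotation as R;print(R.from_quat(q).as_matrix().round(3))
E
```

```text
[[ 561.3 -302.9]
 [ 509.9 -273.9]
 [ 478.7 -328.5]] c [ 520.  -315.7]
59.06828270100746 60.53404779562581
62.89126754222216 60.31004146950066
[[555.6 153.1]
 [554.5  40.6]
 [439.8  43.7]
 [442.5 157.4]] [498.09749062  98.70586044]
112.45906662973314 -0.5845860317285911
114.74374533836449 -1.5559012528910898
113.750638921788 -1.3919882047670171
113.17032811238573 -2.217757694476255
top x 1 slope deg -2.51 pos 56.6
top x -1 slope deg -2.44 pos -55.5
top y 1 slope deg -0.48 pos 56.0
top y -1 slope deg -0.55 pos -58.0
scene x 1 slope deg -2.19 pos 56.3
scene x -1 slope deg -1.49 pos -59.2
scene y 1 slope deg -2.1 pos 58.7
scene y -1 slope deg -0.91 pos -57.5
[[ 0.923 -0.385 -0.001]
 [-0.385 -0.923 -0.002]
 [ 0.     0.002 -1.   ]]
```

Jar at ≈(521,−314) with yaw ≈ −31° mod 90; block at ≈(498.5,100.5) with yaw ≈ −1.5°. I'll carry the jar by its cap, starting with the move above the jar.

Call:
drive_tool([
  [0.03, 0.0357, 0, 0, 0.0854],
  [0.03, 0.0357, 0, 0, 0.0854],
  [0.03, 0.0357, 0, 0, 0.0854],
  [0.03, 0.0357, 0, 0, 0.0854],
  [0.03, 0.0357, 0, 0, 0.0854],
  [0.03, 0.0357, 0, 0, 0.0854],
  [0.03, 0.0357, 0, 0, 0.0854],
  [0.03, 0.0357, 0, 0, 0.0854],
  [0.03, 0.0357, 0, 0, 0.0854],
  [0.03, 0.0357, 0, 0, 0.0854],
  [0.03, 0.0357, 0, 0, 0.0854],
  [0.03, 0.0357, 0, 0, 0.0854],
  [0.03, 0.0357, 0, 0, 0.0854],
  [0.03, 0.0357, 0, 0, 0.0854],
  [0.03, 0.0357, 0, 0, 0.0854],
  [0.03, 0.0357, 0, 0, 0.0854],
  [0.03, 0.0357, 0, 0, 0.0854],
  [0.03, 0.0357, 0, 0, 0.0854],
  [0.03, 0.0357, 0, 0, 0.0854],
  [0.03, 0.0357, 0, 0, 0.0854],
])

```text
clock: 2.1
position: [519.6, -314.8, 230.8]
ee_rot: [0.981, -0.196, -0.0, -0.0]
contact_force: [1.5, -0.2, -0.4]
gripper_width: 85.6
```

Call:
drive_tool([
  [0, 0, 0, 8.2, 0.0854],
  [0, 0, 0, 8.2, 0.0854],
  [0, 0, 0, 8.2, 0.0854],
  [0, 0, 0, 8.2, 0.0854],
  [0, 0, 0, 8.2, 0.0854],
  [0, 0, 0, 8.2, 0.0854],
  [0, 0, 0, 8.2, 0.0854],
  [0, 0, 0, 8.2, 0.0854],
  [0, 0, 0, 8.2, 0.0854],
  [0, 0, 0, 8.2, 0.0854],
  [0, 0, 0, 8.2, 0.0854],
  [0, 0, 0, 8.2, 0.0854],
  [0, 0, 0, 0, 0.0854],
])

```text
clock: 3.4
position: [519.3, -312.8, 230.7]
ee_rot: [-0.492, 0.87, 0.0, -0.0]
contact_force: [1.0, 0.3, -0.9]
gripper_width: 85.4
```

```bash
cat >> h.py <<'E'
from scipy.spatial.transform import Rotation as R
def st(target=None):
    s=arm.read_state(); M=R.from_quat(s["ee_rot"]).as_matrix(); p=s["position"]
    print("t",round(s["clock"],2),"p",p.round(1),"yaw",np.degrees(np.arctan2(M[1,0],M[0,0])).round(1),"tilt",np.degrees(np.arccos(-M[2,2])).round(2),"j",s["joints"].round(2),"F",s["contact_force"].round(1),"T",s["wrist_torque"].round(2),"w",round(s["gripper_width"],1))
    if target is not None: print("tool delta",(M.T@(np.array(target)-p)).round(1))
E
python3 - <<'E'
from h import *
st([521,-314,78]); grab("b"); 
E
```

```text
t 3.4 p [ 519.3 -312.8  230.7] yaw -121.0 tilt 0.07 j [-0.28  0.35 -0.04 -0.   -1.18 -0.27] F [ 1.   0.3 -0.9] T [ 0.02  0.01 -0.02] w 85.4
tool delta [  0.2  -2.3 152.7]
```

Call:
drive_tool([
  [0, -0.0023, 0.02, 0, 0.0854],
  [0, 0, 0.02, 0, 0.0854],
  [0, 0, 0.02, 0, 0.0854],
  [0, 0, 0.02, 0, 0.0854],
  [0, 0, 0.015, 0, 0.0854],
  [0, 0, 0.015, 0, 0.0854],
  [0, 0, 0.015, 0, 0.0854],
  [0, 0, 0.015, 0, 0.0854],
  [0, 0, 0.012, 0, 0.0854],
  [0, 0, 0, 0, 0.0854],
])

```text
clock: 4.5
position: [520.3, -313.7, 77.3]
ee_rot: [-0.493, 0.87, 0.002, -0.001]
contact_force: [-0.2, 0.7, -0.8]
gripper_width: 85.4
```

```bash
python3 - <<'E'
from h import *
st([521,-314,78]); grab("c")
im=cv2.imread("pics/c_scene.png")[130:240,200:320]; cv2.imwrite("pics/c_z.png",cv2.resize(im,None,fx=5,fy=5,interpolation=cv2.INTER_CUBIC))
E
```

```text
t 4.5 p [ 520.3 -313.7   77.3] yaw -121.0 tilt 0.24 j [-0.28  0.5  -0.22 -0.   -0.85 -0.26] F [-0.2  0.7 -0.8] T [0.01 0.04 0.03] w 85.4
tool delta [-0.1 -0.8 -0.7]
```

View pics/c_z.png

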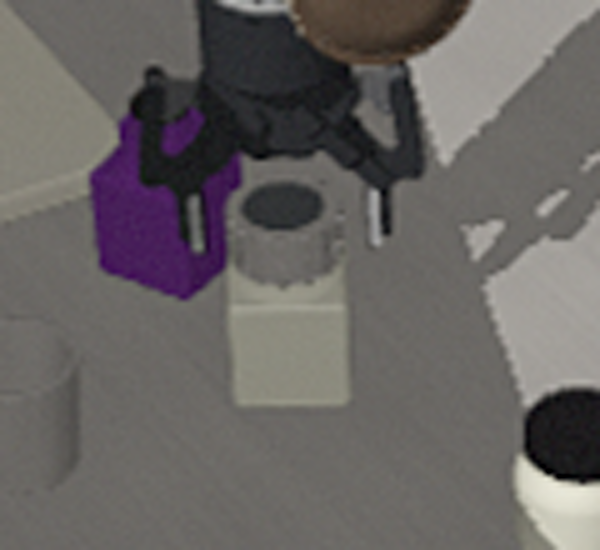

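The fingers straddle the cap evenly (tips at crop (197,250) and (377,240), cap at (285,230)), and the jar and purple look-alike are untouched. Closing.

Call:
drive_tool([
  [0, 0, 0, 0, 0.06],
  [0, 0, 0, 0, 0.055],
  [0, 0, 0, 0, 0.05],
  [0, 0, 0, 0, 0.05],
  [0, 0, 0, 0, 0.05],
  [0, 0, 0, 0, 0.05],
  [0, 0, 0, 0, 0.05],
])

```text
clock: 5.3
position: [522.0, -314.3, 80.6]
ee_rot: [-0.492, 0.87, -0.001, 0.0]
contact_force: [-1.5, 0.9, 5.7]
gripper_width: 59.0
```

```bash
python3 - <<'E'
from h import *
st(); grab("d")
im=cv2.imread("pics/d_scene.png")[130:240,200:320]; cv2.imwrite("pics/d_z.png",cv2.resize(im,None,fx=5,fy=5,interpolation=cv2.INTER_CUBIC))
E
```

```text
t 5.3 p [ 522.  -314.3   80.6] yaw -121.0 tilt 0.09 j [-0.28  0.5  -0.22  0.   -0.85 -0.26] F [-1.5  0.9  5.7] T [0.32 0.45 0.03] w 59.0
```

View pics/d_z.png

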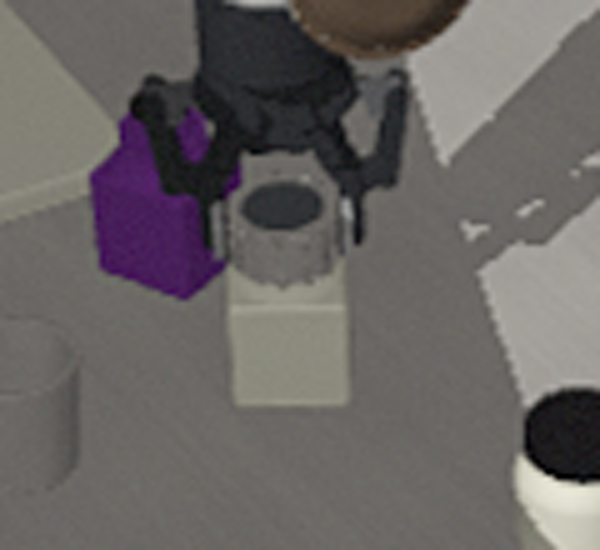

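Call:
drive_tool([
  [0, 0, -0.005, 0, 0.05],
  [0, 0, -0.01, 0, 0.05],
  [0, 0, -0.015, 0, 0.05],
  [0, 0, -0.02, 0, 0.05],
  [0, 0, -0.02, 0, 0.05],
  [0, 0, -0.02, 0, 0.05],
  [0, 0, -0.02, 0, 0.05],
  [0, 0, -0.015, 0, 0.05],
  [0, 0, -0.01, 0, 0.05],
  [0, 0, 0, 0, 0.05],
])

```text
clock: 6.4
position: [522.0, -314.2, 215.4]
ee_rot: [-0.492, 0.87, -0.001, 0.001]
contact_force: [0.8, 0.4, -5.8]
gripper_width: 59.3
```

```bash
python3 - <<'E'
from h import *
st([498.5,100.5,210]); grab("e")
im=cv2.imread("pics/e_scene.png")[80:240,180:340]; cv2.imwrite("pics/e_z.png",cv2.resize(im,None,fx=3.5,fy=3.5,interpolation=cv2.INTER_CUBIC))
E
```

```text
t 6.4 p [ 522.  -314.2  215.4] yaw -121.0 tilt 0.13 j [-0.28  0.37 -0.06 -0.   -1.14 -0.26] F [ 0.8  0.4 -5.8] T [-0.03 -0.07  0.01] w 59.3
tool delta [-343.3  233.9    5.1]
```

View pics/e_z.png

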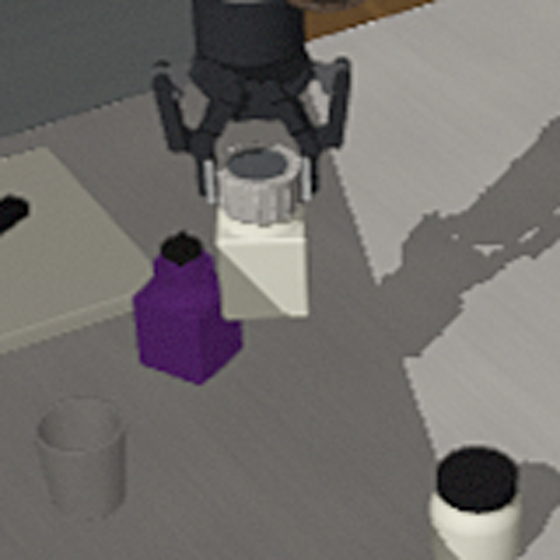

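The jar hangs level from the cap (scene view, body below the jaws), weight reads ~6 N. Carrying it over, well above the round jar.

Call:
drive_tool([
  [-0.008, 0.0055, 0, 0, 0.05],
  [-0.015, 0.01, 0, 0, 0.05],
  [-0.02, 0.014, 0, 0, 0.05],
  [-0.02, 0.0135, 0, 0, 0.05],
  [-0.02, 0.0135, 0, 0, 0.05],
  [-0.02, 0.0135, 0, 0, 0.05],
  [-0.02, 0.0135, 0, 0, 0.05],
  [-0.02, 0.0135, 0, 0, 0.05],
  [-0.02, 0.0135, 0, 0, 0.05],
  [-0.02, 0.0135, 0, 0, 0.05],
  [-0.02, 0.0135, 0, 0, 0.05],
  [-0.02, 0.0135, 0, 0, 0.05],
  [-0.02, 0.0135, 0, 0, 0.05],
  [-0.02, 0.0135, 0, 0, 0.05],
  [-0.02, 0.0135, 0, 0, 0.05],
  [-0.02, 0.0135, 0, 0, 0.05],
  [-0.02, 0.0135, 0, 0, 0.05],
  [-0.02, 0.0135, 0, 0, 0.05],
  [-0.013, 0.009, 0, 0, 0.05],
  [-0.007, 0.005, 0, 0, 0.05],
])

```text
clock: 8.5
position: [497.0, 125.4, 214.2]
ee_rot: [-0.493, 0.87, 0.0, -0.0]
contact_force: [-0.6, -0.4, -4.8]
gripper_width: 59.3
```

Call:
drive_tool([
  [0, 0, 0, -4, 0.05],
  [0, 0, 0, -6, 0.05],
  [0, 0, 0, -6, 0.05],
  [0, 0, 0, -6, 0.05],
  [0, 0, 0, -5, 0.05],
  [0, 0, 0, -2.5, 0.05],
  [0, 0, 0, 0, 0.05],
  [0, 0, 0, 0, 0.05],
])

```text
clock: 9.3
position: [497.5, 123.5, 214.2]
ee_rot: [-0.697, 0.717, 0.0, -0.0]
contact_force: [0.4, -0.3, -5.8]
gripper_width: 59.0
```

```bash
python3 - <<'E'
from h import *
st([498.5,100.5,210]); grab("f")
D=np.load("f_scene.npy");P=cloud("scene",D);Q=P.reshape(-1,3)
im=cv2.imread("pics/f_scene.png")[160:340,270:450]; cv2.imwrite("pics/f_z.png",cv2.resize(im,None,fx=3.2,fy=3.2,interpolation=cv2.INTER_CUBIC))
im=cv2.imread("pics/f_top.png")[170:350,170:350]; cv2.imwrite("pics/f_zt.png",cv2.resize(im,None,fx=3.2,fy=3.2,interpolation=cv2.INTER_CUBIC))
E
```

```text
t 9.3 p [497.5 123.5 214.2] yaw -91.6 tilt 0.03 j [ 0.56  0.21 -0.29 -0.   -1.07 -0.59] F [ 0.4 -0.3 -5.8] T [0.02 0.   0.03] w 59.0
tool delta [23.  -1.6  4.2]
```

View pics/f_z.png

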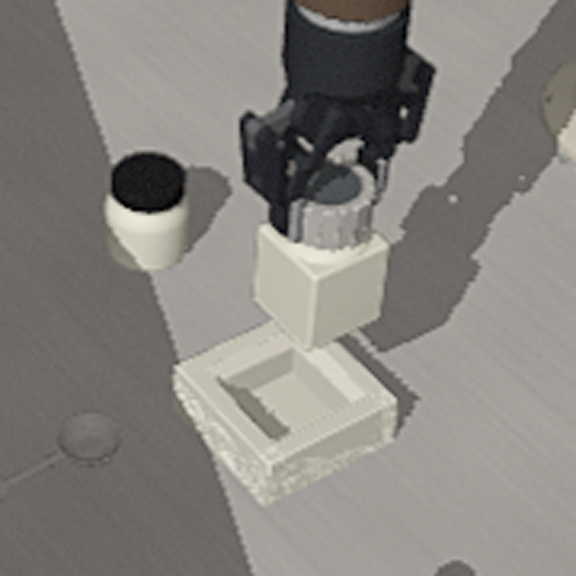

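View pics/f_zt.png

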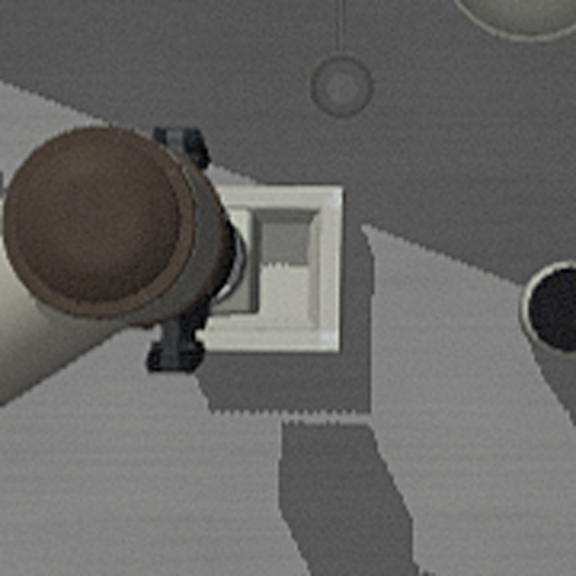

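I overshot by 23 mm in y (round-number slip). I'll measure the jar's pose in hand from its two visible faces in the scene depth before correcting.

```bash
cat > faces.py <<'E'
from h import *
def faces(tag,z0,z1,c,hw=60,names=("scene",)):
    for n in names:
        Q=cloud(n,np.load(f"{tag}_{n}.npy")).reshape(-1,3); im=cv2.imread(f"pics/{tag}_{n}.png").reshape(-1,3)
        s=(abs(Q[:,0]-c[0])<hw)&(abs(Q[:,1]-c[1])<hw)&(Q[:,2]>z0)&(Q[:,2]<z1)&(im.max(1)>120)
        S=Q[s,:2]; print(n,len(S))
        r=np.random.default_rng(0); rest=S
        for k in range(2):
            best=None
            for _ in range(400):
                a,b=rest[r.choice(len(rest),2,False)]
                d=b-a; L=np.linalg.norm(d)
                if L<15: continue
                nn=np.array([-d[1],d[0]])/L; i=abs((rest-a)@nn)<2.5
                if best is None or i.sum()>best.sum(): best=i
            I=rest[best]; m=I.mean(0); w,V=np.linalg.eigh(np.cov((I-m).T)); nn=V[:,0]; nn=nn*np.sign(nn@(m-c))
            e=(I-m)@V[:,1]
            print(" face n",best.sum(),"mid",m.round(1),"normal",np.degrees(np.arctan2(nn[1],nn[0])).round(2),"len",np.ptp(e).round(1),"dist from c",((m-c)@nn).round(2),"rms",np.sqrt(w[0]).round(2))
            rest=rest[~best]
E
python3 - <<'E'
from faces import *
faces("f",145,195,np.array([497.5,123.5]))
faces("a",10,62,np.array([521,-314.]),hw=55)
E
```

```text
scene 691
 face n 351 mid [499.2 154.4] normal 87.58 len 65.4 dist from c 30.98 rms 1.25
 face n 296 mid [526.8 121.7] normal -2.04 len 66.0 dist from c 29.35 rms 1.1
scene 341
 face n 208 mid [ 536.6 -288.4] normal 60.92 len 61.6 dist from c 29.98 rms 1.39
 face n 75 mid [ 532.5 -281.3] normal 61.28 len 56.8 dist from c 34.22 rms 1.13
```

```bash
python3 - <<'E'
from faces import *
for t in "af":
    faces(t,8,38,np.array([498.,100.5]),hw=80)
E
```

```text
scene 1054
 face n 319 mid [500.4 157.9] normal 88.31 len 117.2 dist from c 57.45 rms 1.14
 face n 251 mid [554.3  99.4] normal -1.8 len 116.5 dist from c 56.3 rms 1.06
scene 1054
 face n 309 mid [500.  158.1] normal 88.72 len 116.5 dist from c 57.64 rms 1.18
 face n 253 mid [554.3  99.8] normal -1.49 len 118.6 dist from c 56.25 rms 1.02
```

Call:
drive_tool([
  [0.006, -0.001, 0, -0.6, 0.05],
  [0.008, -0.001, 0, 0, 0.05],
  [0.006, -0.0003, 0, 0, 0.05],
  [0.0026, 0, 0.005, 0, 0.05],
  [0, 0, 0.01, 0, 0.05],
  [0, 0, 0.015, 0, 0.05],
  [0, 0, 0.015, 0, 0.05],
  [0, 0, 0.015, 0, 0.05],
  [0, 0, 0.01, 0, 0.05],
  [0, 0, 0.005, 0, 0.05],
  [0, 0, 0, 0, 0.05],
  [0, 0, 0, 0, 0.05],
])

```text
clock: 10.6
position: [500.2, 101.3, 139.8]
ee_rot: [-0.702, 0.713, -0.0, 0.001]
contact_force: [0.6, 0.3, -5.0]
gripper_width: 59.6
```

```bash
python3 - <<'E'
from faces import *
st([499.2,100.8,86.6]); grab("g")
p=arm.read_state()["position"]; z=p[2]-80.6; print("base",z)
faces("g",max(z+8,50),z+62,p[:2])
E
```

```text
t 10.6 p [500.2 101.3 139.8] yaw -90.9 tilt 0.07 j [ 0.52  0.28 -0.4   0.   -0.89 -0.53] F [ 0.6  0.3 -5. ] T [ 0.   -0.02 -0.06] w 59.6
tool delta [ 0.6  1.  53.2]
base 59.49085184520831
scene 651
 face n 333 mid [501.7 132.5] normal 88.88 len 63.2 dist from c 31.12 rms 1.18
 face n 278 mid [529.7 100.8] normal -1.06 len 64.3 dist from c 29.41 rms 1.09
```

Call:
drive_tool([
  [0.0004, 0.0012, 0.005, 0.4, 0.05],
  [0, 0, 0.01, 0, 0.05],
  [0, 0, 0.01, 0, 0.05],
  [0, 0, 0.008, 0, 0.05],
  [0, 0, 0.006, 0, 0.05],
  [0, 0, 0.004, 0, 0.05],
  [0, 0, 0.003, 0, 0.05],
  [0, 0, 0.002, 0, 0.05],
  [0, 0, 0, 0, 0.05],
])

```text
clock: 11.6
position: [498.5, 100.7, 91.2]
ee_rot: [-0.699, 0.715, 0.0, -0.0]
contact_force: [0.1, -0.3, -4.8]
gripper_width: 59.4
```

```bash
python3 - <<'E'
from h import *
st([499.2,100.8,86.6])
E
```

```text
t 11.6 p [498.5 100.7  91.2] yaw -91.3 tilt 0.01 j [ 0.52  0.34 -0.46  0.   -0.77 -0.54] F [ 0.1 -0.3 -4.8] T [0.03 0.03 0.01] w 59.4
tool delta [-0.1 -0.7  4.6]
```

No contact yet with the base at z≈10.6, i.e. inside the straight pocket. Setting it down slowly.

Call:
drive_tool([
  [0, 0, 0.002, 0, 0.05],
  [0, 0, 0.001, 0, 0.05],
  [0, 0, 0.001, 0, 0.05],
  [0, 0, 0.0005, 0, 0.05],
  [0, 0, 0, 0, 0.05],
])

```text
clock: 12.1
position: [498.5, 100.7, 87.0]
ee_rot: [-0.699, 0.715, -0.0, -0.0]
contact_force: [-0.1, 0.3, -4.7]
gripper_width: 59.0
```

Call:
drive_tool([
  [0, 0, 0.001, 0, 0.05],
  [0, 0, 0.001, 0, 0.05],
  [0, 0, 0.001, 0, 0.05],
  [0, 0, 0, 0, 0.05],
])

```text
clock: 12.5
position: [498.9, 100.8, 86.4]
ee_rot: [-0.699, 0.715, -0.001, 0.0]
contact_force: [-6.3, -0.1, 12.7]
gripper_width: 59.5
```

```bash
python3 - <<'E'
from faces import *
st(); grab("i"); p=arm.read_state()["position"]
faces("i",50,70,p[:2])
D=np.load("i_scene.npy");Q=cloud("scene",D);im=cv2.imread("pics/i_scene.png")
s=(abs(Q[...,0]-498)<33)&(abs(Q[...,1]-100)<34)&(im.max(2)>150)
z=Q[...,2][s]; h,e=np.histogram(z,np.arange(44,96,2)); print(list(zip(e.astype(int),h)))
cv2.imwrite("pics/i_z.png",cv2.resize(im[170:340,290:440],None,fx=3.5,fy=3.5,interpolation=cv2.INTER_CUBIC))
E
```

```text
t 12.5 p [498.9 100.8  86.4] yaw -91.3 tilt 0.08 j [ 0.52  0.35 -0.47  0.   -0.75 -0.54] F [-6.3 -0.1 12.7] T [-0.14  1.93 -0.02] w 59.5
scene 228
 face n 119 mid [497.3 132.1] normal 89.54 len 64.6 dist from c 31.31 rms 1.33
 face n 93 mid [528.2 101. ] normal -1.43 len 60.9 dist from c 29.33 rms 1.16
[(np.int64(44), np.int64(21)), (np.int64(46), np.int64(26)), (np.int64(48), np.int64(23)), (np.int64(50), np.int64(19)), (np.int64(52), np.int64(13)), (np.int64(54), np.int64(24)), (np.int64(56), np.int64(20)), (np.int64(58), np.int64(24)), (np.int64(60), np.int64(24)), (np.int64(62), np.int64(21)), (np.int64(64), np.int64(30)), (np.int64(66), np.int64(21)), (np.int64(68), np.int64(15)), (np.int64(70), np.int64(36)), (np.int64(72), np.int64(29)), (np.int64(74), np.int64(45)), (np.int64(76), np.int64(63)), (np.int64(78), np.int64(26)), (np.int64(80), np.int64(19)), (np.int64(82), np.int64(18)), (np.int64(84), np.int64(0)), (np.int64(86), np.int64(2)), (np.int64(88), np.int64(8)), (np.int64(90), np.int64(5)), (np.int64(92), np.int64(6))]
```

View pics/i_z.png

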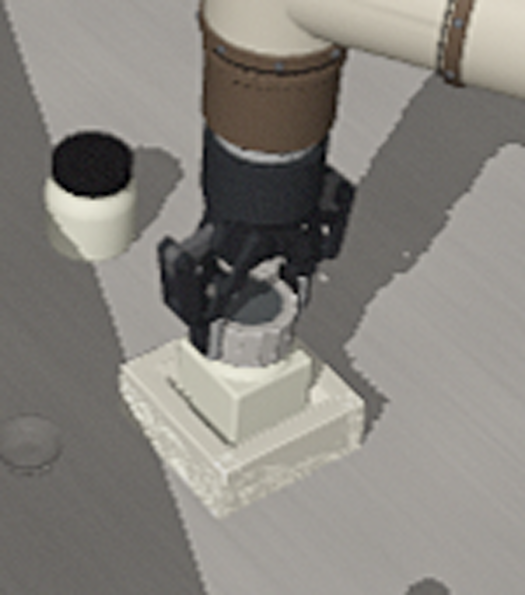

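The jar is in the pocket (body top reads ≈76 = 6+70, faces parallel to the block). Brief release and regrip lets it settle flat with no side strain.

Call:
drive_tool([
  [0, 0, -0.0015, 0, 0.07],
  [0, 0, 0, 0, 0.075],
  [0, 0, 0, 0, 0.075],
  [0, 0, 0, 0, 0.075],
  [0, 0, 0, 0, 0.075],
])

```text
clock: 13.1
position: [498.6, 100.8, 85.1]
ee_rot: [-0.699, 0.715, -0.0, -0.0]
contact_force: [-0.4, -0.2, -0.2]
gripper_width: 74.6
```

```bash
python3 - <<'E'
from faces import *
st(); grab("j"); p=arm.read_state()["position"]
faces("j",50,70,p[:2])
im=cv2.imread("pics/j_scene.png")
cv2.imwrite("pics/j_z.png",cv2.resize(im[200:340,300:420],None,fx=4,fy=4,interpolation=cv2.INTER_CUBIC))
E
```

```text
t 13.1 p [498.6 100.8  85.1] yaw -91.3 tilt 0.01 j [ 0.52  0.35 -0.47  0.   -0.75 -0.54] F [-0.4 -0.2 -0.2] T [ 0.04 -0.    0.01] w 74.6
scene 229
 face n 114 mid [497.6 131.9] normal 89.62 len 62.8 dist from c 31.13 rms 1.15
 face n 97 mid [528.2  99.8] normal -1.58 len 59.7 dist from c 29.74 rms 1.19
```

View pics/j_z.png

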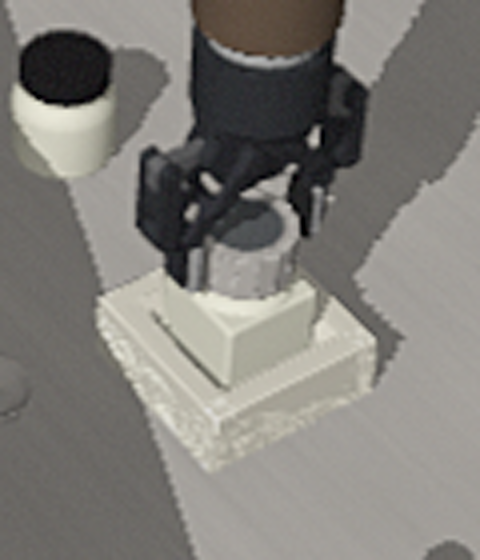

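Free of the hand, the jar stands flat and square in the pocket. Regripping.

Call:
drive_tool([
  [0, 0, 0, 0, 0.06],
  [0, 0, 0, 0, 0.05],
  [0, 0, 0, 0, 0.05],
  [0, 0, 0, 0, 0.05],
  [0, 0, 0, 0, 0.05],
  [0, 0, 0, 0, 0.05],
])

```text
clock: 13.8
position: [498.7, 100.8, 85.6]
ee_rot: [-0.699, 0.715, -0.0, 0.0]
contact_force: [-0.1, -0.9, 5.9]
gripper_width: 59.4
```

```bash
python3 - <<'E'
from h import *
st()
E
```

```text
t 13.8 p [498.7 100.8  85.6] yaw -91.3 tilt 0.04 j [ 0.52  0.35 -0.47  0.   -0.75 -0.54] F [-0.1 -0.9  5.9] T [-0.08  0.12 -0.01] w 59.4
```

Call:
drive_tool([
  [0, 0, 0, -3, 0.05],
  [0, 0, 0, -4, 0.05],
  [0, 0, 0, -4, 0.05],
  [0, 0, 0, -4, 0.05],
  [0, 0, 0, -4, 0.05],
  [0, 0, 0, -3, 0.05],
  [0, 0, 0, 0, 0.05],
])

```text
clock: 14.5
position: [498.3, 100.7, 85.6]
ee_rot: [0.822, -0.569, -0.0, -0.0]
contact_force: [-1.7, 0.3, 6.2]
gripper_width: 59.3
```

```bash
python3 - <<'E'
from faces import *
st(); grab("k"); p=arm.read_state()["position"]
faces("k",50,70,p[:2])
E
```

```text
t 14.5 p [498.3 100.7  85.6] yaw -69.4 tilt 0.03 j [ 0.52  0.35 -0.47 -0.   -0.75 -0.16] F [-1.7  0.3  6.2] T [ 0.09  0.54 -0.3 ] w 59.3
scene 245
 face n 121 mid [528.2 104.8] normal 3.19 len 65.0 dist from c 30.1 rms 1.22
 face n 102 mid [496.3 132.2] normal 93.46 len 57.9 dist from c 31.5 rms 1.17
```

The jar turned ~4.6° with the cap and is now braced on the walls, as expected. Continuing the turn.

Call:
drive_tool([
  [0, 0, 0, -3, 0.05],
  [0, 0, 0, -4, 0.05],
  [0, 0, 0, -4, 0.05],
  [0, 0, 0, -4, 0.05],
  [0, 0, 0, -4, 0.05],
  [0, 0, 0, 0, 0.05],
])

```text
clock: 15.2
position: [498.0, 100.6, 85.6]
ee_rot: [0.905, -0.425, -0.0, 0.0]
contact_force: [-2.7, 0.8, 6.8]
gripper_width: 59.3
```

```bash
python3 - <<'E'
from faces import *
st(); grab("l"); p=arm.read_state()["position"]
faces("l",50,70,p[:2])
for t in "jkl":
    im=cv2.imread(f"pics/{t}_scene.png")[230:300,325:395]; cv2.imwrite(f"pics/{t}_c.png",cv2.resize(im,None,fx=4,fy=4,interpolation=cv2.INTER_CUBIC))
cv2.imwrite("pics/jkl.png",np.hstack([cv2.imread(f"pics/{t}_c.png") for t in "jl"]))
E
```

```text
t 15.2 p [498.  100.6  85.6] yaw -50.4 tilt 0.05 j [ 0.52  0.35 -0.47 -0.   -0.75  0.17] F [-2.7  0.8  6.8] T [ 0.1   0.76 -0.22] w 59.3
scene 236
 face n 117 mid [527.9 104.4] normal 3.44 len 63.3 dist from c 30.12 rms 1.17
 face n 98 mid [494.3 132. ] normal 93.88 len 58.9 dist from c 31.6 rms 1.24
```

View pics/jkl.png

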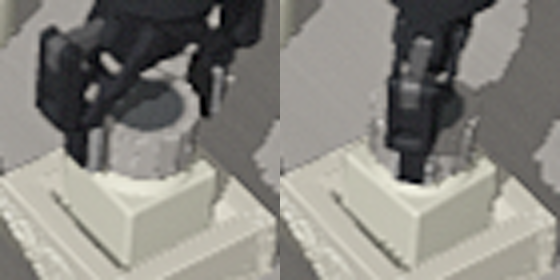

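Call:
drive_tool([
  [0, 0, 0, -4, 0.05],
  [0, 0, 0, -4, 0.05],
  [0, 0, 0, -4, 0.05],
])

```text
clock: 15.6
position: [497.8, 100.5, 85.6]
ee_rot: [0.944, -0.329, -0.001, 0.0]
contact_force: [-2.5, 0.3, 7.2]
gripper_width: 59.3
```

```bash
python3 - <<'E'
from h import *
st()
E
```

```text
t 15.6 p [497.8 100.5  85.6] yaw -38.4 tilt 0.08 j [ 0.52  0.35 -0.47 -0.   -0.75  0.38] F [-2.5  0.3  7.2] T [ 0.01  0.79 -0.76] w 59.3
```

Resisting torque is 0.76 N·m in motion with a constant width, so the cap is turning rather than slipping (53° so far).

Call:
drive_tool([
  [0, 0, 0, -4, 0.05],
  [0, 0, 0, -4, 0.05],
  [0, 0, 0, -4, 0.05],
  [0, 0, 0, -4, 0.05],
  [0, 0, 0, -4, 0.05],
  [0, 0, 0, -4, 0.05],
  [0, 0, 0, -4, 0.05],
  [0, 0, 0, -4, 0.05],
])

```text
clock: 16.4
position: [497.6, 100.0, 86.6]
ee_rot: [0.998, -0.055, -0.001, 0.0]
contact_force: [-5.2, -2.5, 14.0]
gripper_width: 59.3
```

```bash
python3 - <<'E'
from h import *
st()
E
```

```text
t 16.4 p [497.6 100.   86.6] yaw -6.3 tilt 0.1 j [ 0.52  0.35 -0.47 -0.   -0.76  0.94] F [-5.2 -2.5 14. ] T [-0.44  1.45 -0.63] w 59.3
```

The z-force jumped to 14 N with a 1 mm rise: the thread has let go. A bit more turn for margin (≥85° relative to the jar).

Call:
drive_tool([
  [0, 0, 0, -4, 0.05],
  [0, 0, 0, -4, 0.05],
  [0, 0, 0, -3, 0.05],
  [0, 0, 0, 0, 0.05],
])

```text
clock: 16.8
position: [497.6, 99.9, 86.6]
ee_rot: [0.999, 0.04, -0.001, 0.001]
contact_force: [-4.4, -1.7, 13.7]
gripper_width: 59.2
```

```bash
python3 - <<'E'
from faces import *
st(); grab("m"); p=arm.read_state()["position"]
faces("m",50,70,p[:2])
E
```

```text
t 16.8 p [497.6  99.9  86.6] yaw 4.6 tilt 0.11 j [ 0.52  0.35 -0.47  0.   -0.76  1.13] F [-4.4 -1.7 13.7] T [-0.57  1.37 -0.39] w 59.2
scene 246
 face n 122 mid [528.  104.6] normal 3.55 len 63.7 dist from c 30.55 rms 1.16
 face n 107 mid [494.5 132.1] normal 93.04 len 57.0 dist from c 32.4 rms 1.06
```

Call:
drive_tool([
  [-0.001, 0.0007, -0.001, 0, 0.05],
  [0, 0, -0.001, 0, 0.05],
  [0, 0, -0.002, 0, 0.05],
  [0, 0, -0.002, 0, 0.05],
  [0, 0, -0.001, 0, 0.05],
  [0, 0, 0, 0, 0.05],
])

```text
clock: 17.5
position: [496.1, 99.4, 91.1]
ee_rot: [0.999, 0.04, -0.002, 0.001]
contact_force: [-0.7, -1.0, -7.4]
gripper_width: 59.2
```

```bash
python3 - <<'E'
from h import *
st()
E
```

```text
t 17.5 p [496.1  99.4  91.1] yaw 4.6 tilt 0.23 j [ 0.52  0.34 -0.46 -0.   -0.77  1.13] F [-0.7 -1.  -7.4] T [ 0.05  0.17 -0.48] w 59.2
```

The downward pull of 7.4 N is more than the cap alone should weigh, so the jar may be coming along. Checking.

```bash
python3 - <<'E'
from faces import *
grab("n"); p=arm.read_state()["position"]
faces("n",50,70,p[:2])
for t in "mn":
    Q=cloud("scene",np.load(f"{t}_scene.npy")); im=cv2.imread(f"pics/{t}_scene.png")
    s=(abs(Q[...,0]-497)<36)&(abs(Q[...,1]-100)<36)&(im.max(2)>150)
    z=Q[...,2][s]; h,e=np.histogram(z,np.arange(44,110,3)); print(list(zip(e.astype(int).tolist(),h.tolist())))
    cv2.imwrite(f"pics/{t}_c.png",cv2.resize(im[230:310,315:395],None,fx=5,fy=5,interpolation=cv2.INTER_CUBIC))
cv2.imwrite("pics/mn.png",np.hstack([cv2.imread(f"pics/{t}_c.png") for t in "mn"]))
E
```

```text
scene 245
 face n 122 mid [527.2 105.8] normal 3.64 len 82.0 dist from c 31.3 rms 1.2
 face n 103 mid [492.9 132.1] normal 94.17 len 58.2 dist from c 32.83 rms 1.2
[(44, 39), (47, 33), (50, 33), (53, 32), (56, 36), (59, 32), (62, 36), (65, 33), (68, 43), (71, 63), (74, 68), (77, 59), (80, 33), (83, 10), (86, 3), (89, 10), (92, 13), (95, 16), (98, 14), (101, 10), (104, 23)]
[(44, 41), (47, 27), (50, 42), (53, 32), (56, 28), (59, 38), (62, 42), (65, 37), (68, 35), (71, 40), (74, 83), (77, 66), (80, 58), (83, 29), (86, 4), (89, 0), (92, 7), (95, 10), (98, 21), (101, 10), (104, 20)]
```

View pics/mn.png

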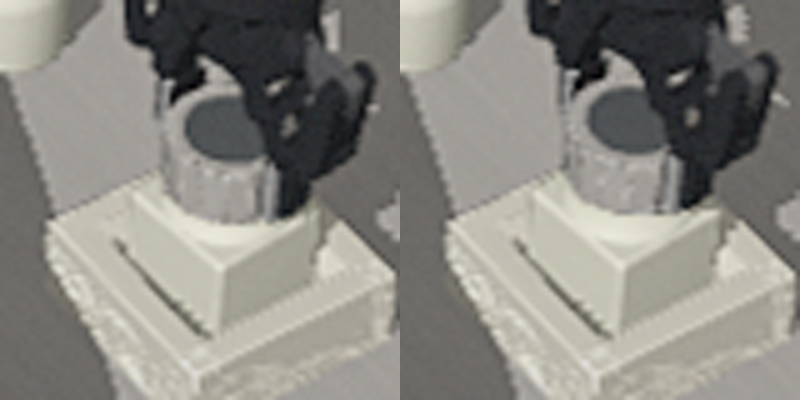

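```bash
python3 - <<'E'
from h import *
g={t:cv2.cvtColor(cv2.imread(f"pics/{t}_scene.png"),cv2.COLOR_BGR2GRAY).astype(np.float32) for t in "jlmn"}
def sh(a,b,w):
    x0,y0,x1,y1=w
    T=g[a][y0:y1,x0:x1]; S=g[b][y0-5:y1+5,x0-5:x1+5]
    U=4; T=cv2.resize(T,None,fx=U,fy=U,interpolation=cv2.INTER_CUBIC);S=cv2.resize(S,None,fx=U,fy=U,interpolation=cv2.INTER_CUBIC)
    r=cv2.matchTemplate(S,T,cv2.TM_CCOEFF_NORMED);_,m,_,l=cv2.minMaxLoc(r); return ((l[0]/U-5),(l[1]/U-5),round(m,3))
for n,w in dict(body=(345,275,376,294),cap=(348,252,366,275),blk=(325,300,395,320)).items(): print(n,sh("m","n",w))
for z in (76,80,82): print(z,proj("scene",[497,100,z+0]).round(2))
E
```

```text
body (0.0, 0.0, 0.993)
cap (0.5, -1.75, 0.978)
blk (0.0, 0.0, 0.999)
76 [359.8  269.06]
80 [359.92 267.82]
82 [359.98 267.19]
```

Template matching: jar body shift 0.0 px, block 0.0 px, cap −1.75 px (≈5.5 mm up). So the cap is free and the jar stayed home; the pull is drag on the neck. Lifting on gently and rechecking.

Call:
drive_tool([
  [0, 0, -0.002, 0, 0.05],
  [0, 0, -0.002, 0, 0.05],
  [0, 0, -0.002, 0, 0.05],
  [0, 0, 0, 0, 0.05],
])

```text
clock: 18.0
position: [499.1, 100.6, 100.1]
ee_rot: [0.999, 0.042, 0.002, -0.001]
contact_force: [0.8, 0.3, -1.8]
gripper_width: 59.5
```

```bash
cat > sh.py <<'E'
from h import *
def sh(a,b,w,U=4):
    A,B=[cv2.cvtColor(cv2.imread(f"pics/{t}_scene.png"),cv2.COLOR_BGR2GRAY) for t in (a,b)]
    x0,y0,x1,y1=w; f=lambda i:cv2.resize(i.astype(np.float32),None,fx=U,fy=U,interpolation=cv2.INTER_CUBIC)
    r=cv2.matchTemplate(f(B[y0-8:y1+8,x0-8:x1+8]),f(A[y0:y1,x0:x1]),cv2.TM_CCOEFF_NORMED);_,m,_,l=cv2.minMaxLoc(r); return l[0]/U-8,l[1]/U-8,round(m,3)
W=dict(body=(345,275,376,294),cap=(348,252,366,275),blk=(325,300,395,320))
E
python3 - <<'E'
from sh import *
st(); grab("o")
for n,w in W.items(): print(n,sh("m","o",w),sh("l","o",w))
E
```

```text
t 18.0 p [499.1 100.6 100.1] yaw 4.8 tilt 0.24 j [ 0.52  0.33 -0.45  0.   -0.78  1.13] F [ 0.8  0.3 -1.8] T [-0.03  0.01 -0.  ] w 59.5
body (0.0, 0.0, 0.997) (0.0, 0.0, 0.748)
cap (0.0, -4.0, 0.984) (0.25, -5.0, 0.488)
blk (0.0, 0.0, 0.999) (0.0, 0.0, 0.999)
```

Now truly free: force only −1.8 N, torque 0, jar body still unmoved. Lifting to about 3 cm over the rim.

Call:
drive_tool([
  [0, 0, -0.003, 0, 0.05],
  [0, 0, -0.004, 0, 0.05],
  [0, 0, -0.005, 0, 0.05],
  [0, 0, -0.005, 0, 0.05],
  [0, 0, -0.005, 0, 0.05],
  [0, 0, -0.005, 0, 0.05],
  [0, 0, -0.005, 0, 0.05],
  [-0.001, 0, -0.003, 0, 0.05],
  [0, 0, -0.002, 0, 0.05],
  [0, 0, 0, 0, 0.05],
  [0, 0, 0, 0, 0.05],
])

```text
clock: 19.2
position: [496.4, 99.8, 135.2]
ee_rot: [0.999, 0.041, -0.0, 0.0]
contact_force: [-0.2, -0.4, -0.6]
gripper_width: 59.0
```

```bash
python3 - <<'E'
from sh import *
st(); grab("q")
for n,w in W.items():
    if n!="cap": print(n,sh("m","q",w))
im=cv2.imread("pics/q_scene.png");cv2.imwrite("pics/q_c.png",cv2.resize(im[200:320,300:420],None,fx=5,fy=5,interpolation=cv2.INTER_CUBIC))
E
```

```text
t 19.2 p [496.4  99.8 135.2] yaw 4.7 tilt 0.02 j [ 0.52  0.28 -0.41 -0.   -0.88  1.13] F [-0.2 -0.4 -0.6] T [ 0.01 -0.03  0.03] w 59.0
body (0.0, 0.0, 0.997)
blk (0.0, 0.0, 0.999)
```

View pics/q_c.png

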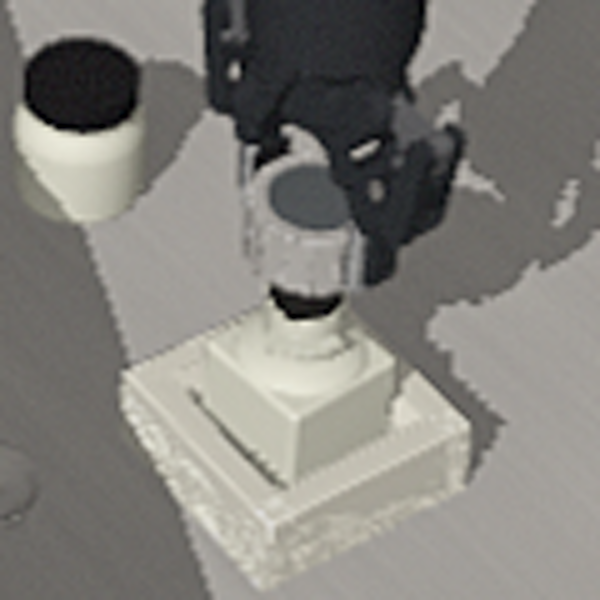

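View pics/q_scene.png

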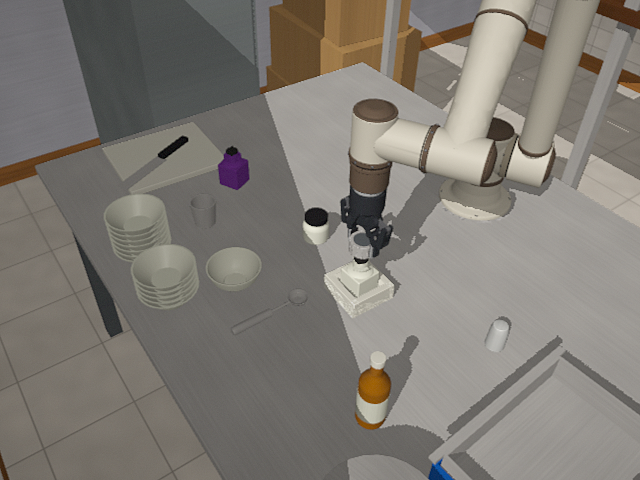

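The cap is off, level in the jaws, with the gasket (black, crop (305,300)) visible in the mouth below; the bystanders look unmoved. Checking the heights.

```bash
python3 - <<'E'
from faces import *
Q=cloud("scene",np.load("q_scene.npy")); im=cv2.imread("pics/q_scene.png")
def px(u,v): return int(round(300+u/5)),int(round(200+v/5))
u,v=px(305,198); S=Q[v-3:v+3,u-6:u+6].reshape(-1,3); print("cap top",np.median(S,0).round(1))
# seen cap-top ellipse centre -> ray at 170
u,v=px(303,300); print("gasket",Q[v-1:v+2,u-2:u+3].reshape(-1,3).round(0).mean(0).round(1))
for uv in ((250,372),(345,372)): u,v=px(*uv); print("shoulder/body top",np.median(Q[v-1:v+2,u-1:u+2].reshape(-1,3),0).round(1))
# front top corner of body: z via height above block etc
print("corner at z76", onplane("scene",300+297/5,200+422/5,76).round(1))
faces("q",50,70,np.array([497.,100.]))
# bystanders diff
for n in("scene",):
    A=cv2.imread("pics/a_scene.png").astype(int);d=abs(A-im).max(2)
    for k,(a,b,c,e) in dict(rj=(300,205,332,248),bowl=(205,248,262,292),spoon=(230,288,308,335),beaker=(190,195,218,228),purple=(218,146,246,188),bottle=(352,350,395,430),shaker=(484,318,512,352)).items(): print(k,(d[b:e,a:c]>40).mean().round(3))
E
```

```text
cap top [501.4  99.2 169.1]
gasket [506.3 111.3 118.7]
shoulder/body top [526.  100.3  78.3]
shoulder/body top [492.5 127.7  80.7]
corner at z76 [527.7 137.1  76. ]
scene 235
 face n 112 mid [497.7 132.4] normal 93.26 len 62.8 dist from c 32.29 rms 1.29
 face n 104 mid [528.  101.2] normal 2.43 len 61.3 dist from c 31.0 rms 1.25
rj 0.0
bowl 0.0
spoon 0.0
beaker 0.0
purple 0.009
bottle 0.0
shaker 0.0
```

Cap top at 169 means a lower edge of ≈139, 29 mm over the rim at 110; gasket at ≈118 confirms the jar is home. A small centring nudge, then settle.

Call:
drive_tool([
  [0.0013, -0.0005, -0.001, 0, 0.05],
  [0, 0, 0, 0, 0.05],
  [0, 0, 0, 0, 0.05],
  [0, 0, 0, 0, 0.05],
  [0, 0, 0, 0, 0.05],
])

```text
clock: 19.8
position: [497.8, 100.4, 136.3]
ee_rot: [0.999, 0.041, -0.0, 0.0]
contact_force: [1.3, -0.4, -0.4]
gripper_width: 59.5
```

```bash
python3 - <<'E'
from sh import *
st(); grab("r")
print(sh("m","r",W["body"]))
print(arm.job_done())
E
```

```text
t 19.8 p [497.8 100.4 136.3] yaw 4.7 tilt 0.01 j [ 0.52  0.28 -0.41 -0.   -0.88  1.13] F [ 1.3 -0.4 -0.4] T [-0.01  0.02  0.02] w 59.5
(0.0, 0.0, 0.997)
the job is handed in; nothing more can be done
None
```

I carried the jar by its tight cap into the block's pocket and released it briefly so it settled flat. I then regripped the cap and unscrewed it about 96° anticlockwise. The jar turned about 5° along with it before the walls stopped it. I lifted the cap straight off, and the robot was still holding it level (tilt 0.01°) about 30 mm above the rim when I handed the job in at about 20 s.

**Last checks:**
- **Jar home:** the jar body did not shift in the image (0.0 px) from before the lift to hand-in. The gasket top read about 119 mm against 118 expected.
- **Bystanders:** six showed no change from the start in the camera images. The purple look-alike showed under 1% changed pixels, and the robot never went to it.

**What disagreed:**
- **Extra pull on lifting:** for the first few millimetres of lift the pull was 7.4 N, far more than the cap's weight. I took this for the jar coming along, but the image showed the jar still and only the cap rising. The pull was gone once the cap was clear.
- **Camera offset:** the two cameras differed by 1–2 mm on positions, and the depth readings of the jar's shoulder were a few millimetres noisy.

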